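# Wind the hall music box and click its lid shut

## Task

Get the music box on the hall console wound and shut: its lid cannot close while the steel bottle opener lies across its tray, so lay the opener flat in the middle of the blue evil-eye plate, setting it down gently, and wind the brass butterfly key clockwise in partial turns all the way to its stop. Swing the lid over and press its front edge down until it clicks fully home, flush with the rim. Leave the other things on the console where they are.

Things in the scene. Friction and masses are not known exactly. Their poses are not given: they have to be found in the camera images.
- music_box: Wooden music box fixed to the console, 110 (its x) x 200 (y) x 60 mm high. Origin: centre of underside; x to the hinge side (away from the robot), y left, z up. Left part (y 6 to 100 mm): open tray, inside 98 x 84 mm, walls 6 mm, rim 60 mm up, centre y = 53, with the hinged lid; a spring catch inside its front wall. Right part: solid housing 60 mm high, winding key on top at x = 0, y = -50 mm.
- lid (a joint): Lid angle (rad): 0 = shut, underside on the rim; grows opening. Starts leaning back at 2.2 to 2.5. Wooden board 110 mm (hinge to front edge) x 94 x 8 thick. Stiff hinge: stays where left, 1 to 2 N at the edge moves it. Over the last 0.15 rad a spring catch holds it ajar: about 8 to 13 N down near the front edge snaps it past (at 0.08 rad) and it then stays shut; unpressed it stays ajar.
- lid_hinge (a point): Point on the lid's hinge axis, midway along it: in the music box's frame at x = 55, y = 53, z = 60 mm. The axis runs along the box's y. This point turns with the lid: its x axis points from the lid's front edge to the hinge, its z axis is the normal of the lid's outer face.
- lid_press (a point): Point on the lid's outer (upper, when shut) face, 15 mm from its front edge and midway along it, 95 mm from the hinge axis and 8 mm off the underside: the place to press. Same axes as lid_hinge.
- winder (a joint): Turn of the winding key (rad), growing clockwise seen from above, from 0 to the stop at 2.5. It starts between 0 and 0.4. Sprung, but it holds where it is let go (ratchet-like); it takes about 0.1 to 0.15 N m to turn.
- winder_grip (a point): Centre of the key's butterfly, on the vertical turning axis, 25 mm above the housing's top (85 mm above the console). An upright brass plate 40 mm wide (this point's x), 8 mm thick (its y), 22 mm high (14 to 36 mm above the housing), on a thin stem. It turns with the key; at joint 0 its axes are those of the music box.
- opener: Flat steel bottle opener, 120 mm long (its x), 6 mm thick, about 90 g; handle 24 mm wide from x = -60 to +24 mm, head (x = 18 to 60 mm, square opening) 38 mm wide. Origin: middle of its length, underside; z up. Starts lying level across the tray on the left wall's rim and the housing's edge, underside 60 mm above the console, roughly along the box's y.
- plate: Loose round blue ceramic plate with an evil-eye pattern, 160 mm across, 14 mm high, 0.45 kg; flat inner floor 5 mm up and about 100 mm across, then a sloping rim. Origin: centre of its underside. It stands to the left or to the right of the music box.
- paperweight: Green glass paperweight, round, 64 mm across, 46 mm high; origin at the centre of its underside. Bystander.
- key_fob: Black plastic key fob, 70 x 34 x 13 mm, lying flat; origin under the centre of its plastic part. Bystander.
- cream_jar: Amber jar with a white cap, 58 mm across, 58 mm high; origin at the centre of its underside. Bystander.
- planter: Terracotta pot with a succulent, 112 mm across, about 130 mm high with its leaves; origin at the centre of its underside. Bystander; it stands on the side of the music box away from the plate.
- candle: White ceramic tea-light holder, round, 60 mm across, 40 mm high; origin at the centre of its underside. Bystander.
There are look-alikes about, which are no part of the job. What is shaped like the music_box but turquoise is not meant.

How it is judged:
At the end, for the whole second after the job is handed in: The opener lies at rest and flat (within 0.3 rad) on the level plate, its middle within 45 mm of the plate's centre; the key is wound to more than 2.3 rad (stop at 2.5); the lid is latched, within 0.03 rad of fully shut (horizontal distance between opener and plate below 0.045 m and z of opener in the frame of plate below 0.03 m and contact force between opener and plate above 0.1 N and (angle between opener's own z axis and vertical below 0.3 rad or angle between opener's own z axis and vertical above 2.84 rad) and angle between plate's own z axis and vertical below 0.1 rad and linear speed of opener below 0.02 m/s and value of joint winder above 2.3 rad and value of joint lid below 0.03 rad); the robot touches nothing.
It fails at once if a bystander (paperweight, key fob, cream jar, planter or candle holder) is moved by more than 30 mm (distance of any of paperweight, key_fob, cream_jar, planter, candle from where it was at the start of the episode above 0.03 m).
It fails at once if the opener is dropped or slammed onto the ceramic plate (faster than 0.45 m/s within 30 mm of it) (linear speed of opener above 0.45 m/s and horizontal distance between opener and plate below 0.09 m and z of opener in the frame of plate below 0.03 m).
It also fails if it takes over 72 s, if anything falls off the work surface, if the arm or the gripper's body presses on something with over 40 N, if the wrist force passes 120 N, or if a joint passes its speed limit or range.

## Robot

A 6-joint arm with a two-finger parallel gripper is mounted at the origin on the work surface. World frame = base frame: x ahead of the robot, y to its left, z up, the work surface at z = 0. Lengths are in m, angles in rad, forces in N, time in s.
With the tool pointing down it reaches from about 0.25 to 0.725 m from the base axis. Payload 4 kg.
Tool frame: the origin (TCP) lies where the fingers leave the gripper's body, on its centre line; the fingertips stand 73 mm ahead of it and the grasp point (between the pads) lies 54 mm ahead of it (bot.tips_ahead is the z of the fingertips in the tool frame, in m); z points along the fingers, y is the direction in which the jaws open and shut (so a half turn about z gives the same grasp; the last joint's range is limited). The gripper opens to 85 mm and grips with 20 to 120 N. Pads are 22 mm wide; open, the fingers measure 114 mm over their backs; the gripper's body (76 mm by 85 mm) begins 54 mm behind the grasp point. The pads swing forward as they close: fully open they stand 13 mm farther back than shut.
Start: joints at [1.288, 0.241, 0.005, 1.335, 0, 1.571], TCP at [0.14, 0.48, 0.304] pointing down, gripper open.
Joint ranges: [-2.72, 2.72], [-1.05, 1.87], [-1.09, 1.28], [-1.99, 2.15], [-1.42, 1.44], [-3.14, 3.14]. Speed limits (rad/s): [2.79, 2.79, 3.14, 3.14, 3.14, 3.14].

## Interface

Orientations are given as a unit quaternion [x, y, z, w].
In Python, from workcell import readout, camera, get_calibration, order, bot gives the robot as it stands.
- The arm moves only by the tool send_rows, never from a script. Its argument "moves" is a list of rows, each a list of 3 entries, a list of its own where there are three numbers: the shift along the tool's x, y, z in mm, then the turn, a rotation vector about the tool's x, y, z in rad, then the finger opening in mm, from 0 to 85.4. In form: [[[dx, dy, dz], [ax, ay, az], grip], ...]. A call has 1 to 12 rows; each row is the pose to reach, as a shift and turn from the pose measured when the call began, along the tool's axes at that moment; what a row does not reach only later rows make up. A row lasts 1/12 s, in which the tool goes at most 41.7 mm and 7.16 degrees, less where a joint would pass 70% of its speed; a pose out of reach is approached as far as the arm can. A call with a gripper value outside its range is refused whole. The fingers move at their own pace and stop on an object; the grip force is fixed at half the most. Time passes only in rows, so rows that repeat a pose let the fingers close. It gives the time, the measured TCP pose, the force and the opening at its end, in the units of the state.
- readout.get_obs(): the state, without advancing time (a new reading comes with each control period).
- camera(name): name is "scene" or "top" or "wrist"; returns the picture (384x512x3 uint8, red, green, blue); there is no depth.
- get_calibration(name): a dict with "fx", "fy", "cx", "cy" (pixels), "R" (3x3) and "t" (3): a world point X has camera coordinates R X + t. Camera axes: x right, y down, z forward; pixel columns grow to the right and rows downward; lengths in m; the calibration is good to about 2 mm. A picture is of the moment at which its call begins: read the wrist's pose just before it. get_calibration takes no time and is no camera call; for the wrist camera it gives the pose at the moment of the call.
- order.job_done(): hands the job in, once; it reports no verdict.
The state is a dict: "clock": time; "joint_pos": joint angles; "joint_vel": joint speeds; "tau": joint torques, N m; "eef_pos": TCP position; "tool_rot": TCP orientation; "ft_force": force on the tool from outside, world axes, zero at the start; "ft_torque": the same for the moment, N m; "grip_width": finger opening in m.
Only numpy, scipy, OpenCV 4.12 (cv2) and the standard library are available. Lean on these libraries where they do the work, as an engineer would, in place of code of your own. Each camera call takes 0.05 s, during which the arm holds its last target. There are 200 camera calls.

## Working session

There is one attempt and no reset: what is moved stays moved. The work goes in short steps, Python scripts to look and compute and a tool call to move; the robot and the scene stay as the last step left them, time stands still between calls to the robot, and variables do not carry over. Pictures are saved under pics/ and viewed, about 8 in all and at most 12, crops included, and the job is handed in when it is done.

Besides the shell and the picture viewer there is one more tool, called by a JSON object that holds its "fn" and its "kwargs", one argument or row to a line. send_rows: Moves the arm, as the interface text tells. Its arguments: {"type":"object","properties":{"moves":{"type":"array","items":{"type":"array"}}},"required":["moves"]}

```bash
mkdir -p pics; ls
python3 - <<'E'
from workcell import readout,camera,get_calibration
import cv2,numpy as np
print(readout.get_obs())
for n in("scene","top"):
    im=camera(n)[:,:,::-1]; cv2.imwrite(f"pics/{n}0.png",im)
    print(n,get_calibration(n))
a=cv2.imread("pics/scene0.png");b=cv2.imread("pics/top0.png")
cv2.imwrite("pics/top0b.png",cv2.resize(b,(800,600),interpolation=cv2.INTER_CUBIC))
cv2.imwrite("pics/scene0b.png",cv2.resize(a,(800,600),interpolation=cv2.INTER_CUBIC))
E
```

```text
pics
{'clock': 0.0, 'joint_pos': array([ 1.28801267e+00,  2.41435102e-01,  3.76012058e-03,  1.33519069e+00,
       -7.81168552e-06,  1.57078444e+00]), 'joint_vel': array([ 0.00134347, -0.00226524, -0.00139296, -0.00069742,  0.00012385,
       -0.00074329]), 'tau': array([-1.34045174e-03, -3.72314429e+01,  2.52411819e+01,  1.69955799e-02,
       -2.27901028e-04, -4.46640144e-06]), 'eef_pos': array([0.13938798, 0.47969792, 0.30301544]), 'tool_rot': array([ 1.40915225e-01,  9.90021125e-01, -1.02489866e-03, -1.41946758e-04]), 'ft_force': array([-0.27355818,  0.19434299,  0.34196508]), 'ft_torque': array([ 0.00174215,  0.02461543, -0.00296257]), 'grip_width': 0.08545792076460633}
scene {'fx': 403.2532036838491, 'fy': 403.2532036838491, 'cx': 261.97835556694355, 'cy': 192.86399052489, 'R': array([[-0.72696376,  0.68666028,  0.00462193],
       [ 0.4747875 ,  0.50749504, -0.71904494],
       [-0.4960852 , -0.52052517, -0.69494821]]), 't': array([ 0.29595167, -0.12385903,  1.28060245])}
top {'fx': 395.9970189292221, 'fy': 395.9970189292221, 'cx': 254.18842625707947, 'cy': 182.4290736434431, 'R': array([[-0.008763  , -0.99989594,  0.01145917],
       [-0.99486916,  0.00756275, -0.10088688],
       [ 0.10078971, -0.01228444, -0.99483191]]), 't': array([0.00661984, 0.43206435, 1.05586926])}
```

View pics/top0b.png

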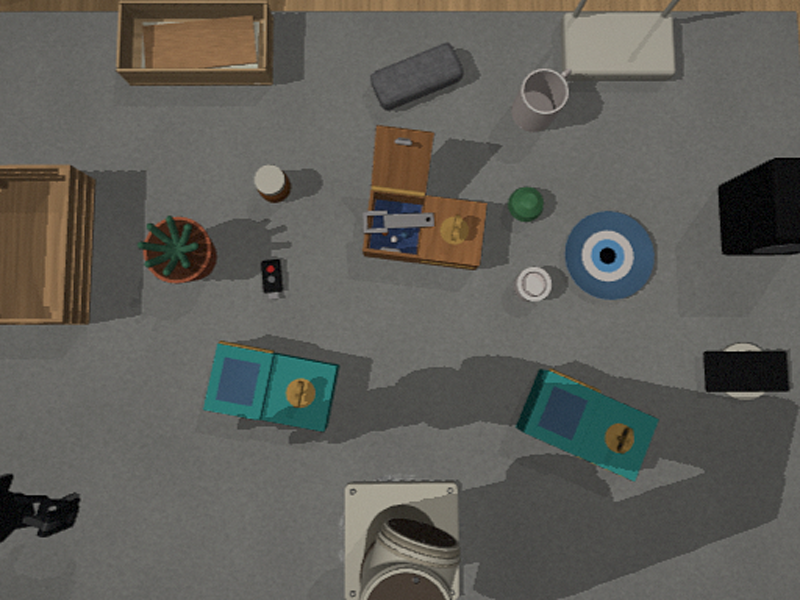

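View pics/scene0b.png

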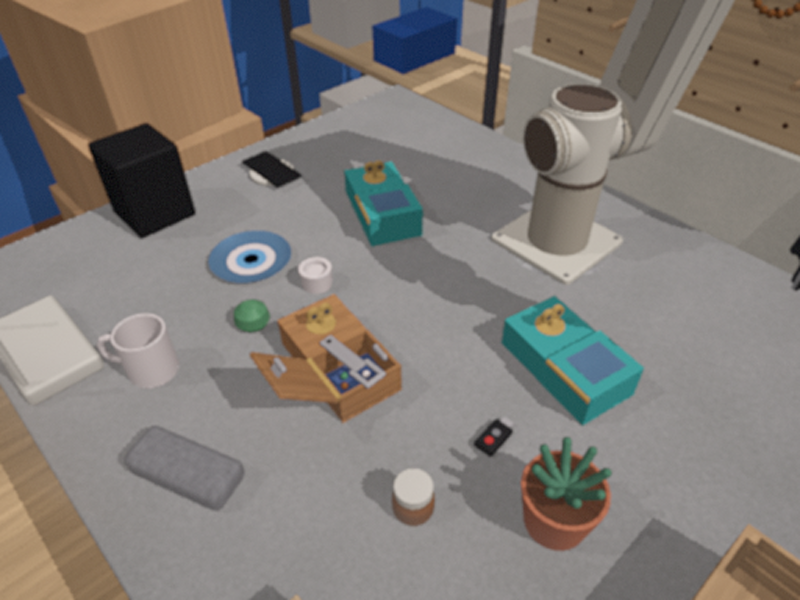

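Top view (800 px scale): three music-box shapes: wooden (425,230), turquoise (270,385) and turquoise (590,420). The wooden one fits, because turquoise is excluded. It has the opener across its tray at (400,220), the brass key at (455,230) and the lid leaning back at (403,155). The plate is at (608,255), the candle at (534,284), the paperweight at (526,203), the jar at (271,183), the fob at (272,277) and the planter at (178,250).

```bash
cat > h.py <<'E'
import numpy as np,cv2
from workcell import readout,camera,get_calibration
from scipy.spatial.transform import Rotation as Rn
def ray(c,uv):
    d=c["R"].T@np.array([(uv[0]-c["cx"])/c["fx"],(uv[1]-c["cy"])/c["fy"],1.]); return -c["R"].T@c["t"],d/np.linalg.norm(d)
def onz(c,uv,z):
    o,d=ray(c,uv); return o+d*(z-o[2])/d[2]
def tri(c1,a,c2,b):
    o1,d1=ray(c1,a);o2,d2=ray(c2,b)
    s=np.linalg.lstsq(np.c_[d1,-d2],o2-o1,rcond=None)[0]
    p,q=o1+s[0]*d1,o2+s[1]*d2; return (p+q)/2,np.linalg.norm(p-q)
def proj(c,X):
    p=c["R"]@np.asarray(X,float)+c["t"]; return np.array([c["fx"]*p[0]/p[2]+c["cx"],c["fy"]*p[1]/p[2]+c["cy"]])
def blobs(im,lo,hi,roi=None,amin=15):
    "im BGR; roi x0,y0,x1,y1; returns (area,centre,contour)"
    m=cv2.inRange(cv2.cvtColor(im,cv2.COLOR_BGR2HSV),lo,hi)
    if roi: k=np.zeros_like(m);k[roi[1]:roi[3],roi[0]:roi[2]]=1;m*=k
    cs=cv2.findContours(m,cv2.RETR_EXTERNAL,cv2.CHAIN_APPROX_NONE)[0]
    o=[(cv2.contourArea(q),np.array(cv2.minAreaRect(q)[0]),q) for q in cs if cv2.contourArea(q)>=amin]
    return sorted(o,key=lambda t:-t[0])
def toolshift(P,obs=None):
    obs=obs or readout.get_obs(); return Rn.from_quat(obs["tool_rot"]).inv().apply(np.asarray(P)-obs["eef_pos"])*1000
E
python3 - <<'E'
from h import *
T=cv2.imread("pics/top0.png");S=cv2.imread("pics/scene0.png");ct=get_calibration("top");cs=get_calibration("scene")
for n,im,c,roi in(("top",T,ct,(355,130,425,195)),("scene",S,cs,(128,145,192,185))):
    for a,p,q in blobs(im,(95,80,40),(125,255,255),roi)[:2]:
        e=cv2.fitEllipse(q);print(n,"plate",a,e,onz(c,e[0],.012))
for n,im,c,roi in(("top",T,ct,(225,75,315,175)),("scene",S,cs,(155,185,260,270))):
    for a,p,q in blobs(im,(8,90,50),(25,255,255),roi)[:2]: print(n,"wood",a,p,cv2.approxPolyDP(q,2.5,True)[:,0].tolist())
w=get_calibration("wrist");print("wrist cam in world",-w["R"].T@w["t"],w["R"],w["fx"],w["cx"],w["cy"])
a=cv2.resize(T[75:180,220:325],(590,590),interpolation=cv2.INTER_CUBIC)
cv2.imwrite("pics/topcrop.png",a)
E
```

```text
top plate 2423.0 ((389.6865234375, 163.07217407226562), (54.55792236328125, 56.59028244018555), 131.97543334960938) [ 0.48415513 -0.3729905   0.012     ]
scene plate 1225.5 ((159.24240112304688, 163.93548583984375), (30.428096771240234, 51.3754997253418), 79.44630432128906) [ 0.48778343 -0.36799883  0.012     ]
top wood 3394.0 [273.42193604 126.15063477] [[241, 80], [236, 134], [239, 125], [271, 131], [270, 135], [278, 137], [278, 144], [269, 145], [266, 163], [236, 159], [235, 149], [233, 163], [303, 172], [307, 165], [311, 130], [272, 125], [277, 85]]
scene wood 4192.0 [208.61235046 234.37875366] [[212, 189], [178, 205], [181, 219], [187, 227], [178, 228], [184, 235], [178, 242], [172, 236], [175, 228], [160, 227], [179, 254], [208, 256], [220, 269], [254, 250], [255, 233]]
wrist cam in world [0.05921592 0.50362962 0.37363382] [[ 0.27942138  0.960168   -0.00104536]
 [ 0.90866534 -0.26408134  0.32340123]
 [ 0.31024345 -0.0913151  -0.94626136]] 315.35961638173194 251.72732413679452 191.19177983843014
```

View pics/topcrop.png

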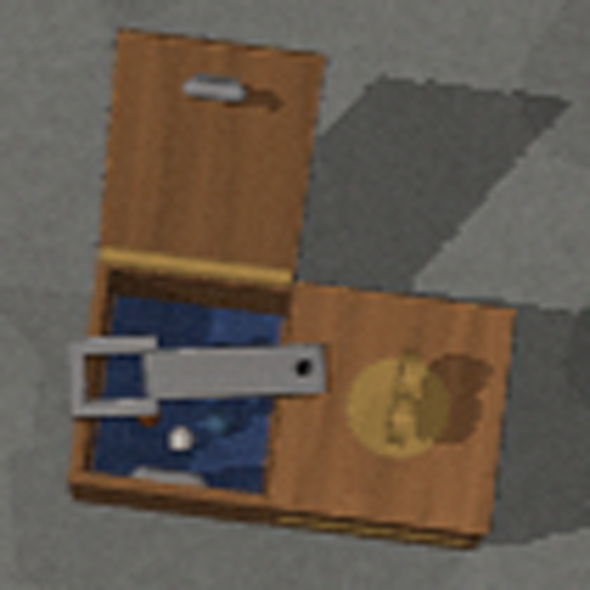

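The crop confirms the wooden box: opener across the tray at crop (198,376), brass key at (402,400), lid leaning back. Next I work out the positions.

Run:
```python
from h import *
from workcell import bot
print([a for a in dir(bot) if a[0]!='_'],bot.tips_ahead)
ct=get_calibration("top");cs=get_calibration("scene")
f=lambda u,v:(220+u/5.619,75+v/5.619)
P={k:onz(ct,f(*v),.06)[:2] for k,v in dict(BL=(98,260),BR=(516,310),FR=(488,537),FL=(72,488)).items()}
for k,v in P.items(): print(k,v.round(4))
print("sizes",[np.linalg.norm(P[a]-P[b]).round(4) for a,b in("BL BR","FL FR","BL FL","BR FR") for a,b in [(a,b)]] if 0 else [round(float(np.linalg.norm(P[a]-P[b])),4) for a,b in(("BL","BR"),("FL","FR"),("BL","FL"),("BR","FR"))])
c=sum(P.values())/4; y=(P["BL"]-P["BR"])+(P["FL"]-P["FR"]);yaw=np.arctan2(-y[0],y[1])
print("box",c,yaw)
for k,v,z in(("head",(72,378),.066),("end",(326,368),.066),("hsh",(150,374),.066),("keyA",(407,350),.096),("keyB",(398,446),.096)): print(k,onz(ct,f(*v),z))
# opener by mask in both views
T=cv2.imread("pics/top0.png");S=cv2.imread("pics/scene0.png")
for n,im,c_,roi in(("top",T,ct,(228,130,282,155)),("scene",S,cs,(200,210,250,250))):
    for a,p,q in blobs(im,(0,0,110),(180,60,255),roi,40)[:2]: print(n,a,cv2.minAreaRect(q),onz(c_,p,.066))
```

```text
['Unreachable', 'tips_ahead'] 0.0726
BL [0.5924 0.0468]
BR [ 0.567  -0.1513]
FR [ 0.4586 -0.1356]
FL [0.4832 0.0594]
sizes [0.1996, 0.1966, 0.1099, 0.1096]
box [ 0.52530756 -0.04516207] -0.12642326911663446
head [0.53439794 0.05901617 0.066     ]
end [ 0.53840344 -0.06024375  0.066     ]
hsh [0.53606921 0.02243541 0.066     ]
keyA [ 0.54024556 -0.09514546  0.096     ]
keyB [ 0.49590063 -0.09022778  0.096     ]
top 269.0 ((254.5, 141.5), (13.0, 45.0), 90.0) [0.53609804 0.0018569  0.066     ]
scene 471.5 ((224.6802978515625, 229.9835968017578), (45.58113098144531, 15.492463111877441), 39.80556869506836) [0.53827933 0.00868757 0.066     ]
scene 101.0 ((242.0, 217.5), (15.0, 14.0), 90.0) [0.48143309 0.00663921 0.066     ]
```

Box sizes agree with the text (200 x 110 mm), and the key sits at its predicted spot. Moving above the opener.

{"fn": "send_rows", "kwargs": {
  "moves": [
    [[-43,-29,5],[0,0,0.105],85],
    [[-86,-58,10],[0,0,0.21],85],
    [[-129,-88,16],[0,0,0.315],85],
    [[-172,-117,21],[0,0,0.42],85],
    [[-215,-146,26],[0,0,0.525],85],
    [[-258,-175,31],[0,0,0.63],70],
    [[-301,-204,37],[0,0,0.735],60],
    [[-344,-233,42],[0,0,0.84],50],
    [[-387,-262,47],[0,0,0.945],50],
    [[-430,-292,52],[0,0,1.05],50],
    [[-473,-321,58],[0,0,1.155],50],
    [[-515,-351,63],[0,0,1.255],50]
  ]
}}

```text
clock: 1.1
eef_pos: [0.457, 0.0947, 0.253]
tool_rot: [0.697, 0.717, -0.001, 0.0]
ft_force: [0.9, 0.3, 0.1]
grip_width: 0.05
```

Run:
```python
from h import *
o=readout.get_obs();print(o["clock"],o["eef_pos"],o["tool_rot"],o["grip_width"],o["joint_pos"].round(3));R=Rn.from_quat(o["tool_rot"]).as_matrix();print(np.degrees(np.arctan2(R[1,0],R[0,0])))
print(toolshift([.5364,-.001,.22],o))
w=get_calibration("wrist");im=camera("wrist")[:,:,::-1];cv2.imwrite("pics/w1.png",cv2.resize(im,(800,600)));np.savez("w1.npz",im=im,**w)
```

```text
1.1 [0.45702463 0.094651   0.25301434] [ 6.97276991e-01  7.16801118e-01 -9.44462675e-04  2.50011573e-04] 0.0499580853014171 [ 2.050e-01  2.060e-01 -1.750e-01  1.191e+00 -1.000e-03  1.748e+00]
91.5821094189111
[-97.75059547  76.7375513   33.10104233]
```

View pics/w1.png

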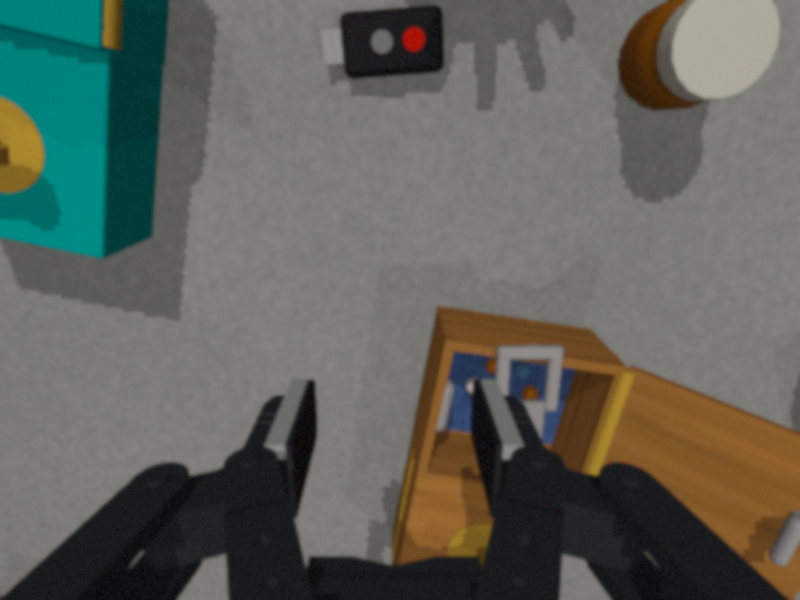

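Wrist view: fob at (392,40), jar at (720,40), opener head end at (529,348) in the 800 px scale, over the wooden box's tray. Moving over the opener while I triangulate the head end.

{"fn": "send_rows", "kwargs": {
  "moves": [
    [[-33,26,10],[0,0,0],50],
    [[-66,52,20],[0,0,0],50],
    [[-98,77,33],[0,0,0],50],
    [[-98,77,33],[0,0,0],50],
    [[-98,77,33],[0,0,0],50]
  ]
}}

```text
clock: 1.57
eef_pos: [0.5407, -0.0099, 0.218]
tool_rot: [0.703, 0.712, -0.003, 0.002]
ft_force: [0.1, -0.1, -0.1]
grip_width: 0.05
```

Run:
```python
from h import *
z=np.load("w1.npz");c1={k:z[k] for k in z};ct=get_calibration("top")
f=lambda u,v:(220+u/5.619,75+v/5.619)
g=lambda u,v:(u*.64,v*.64)
print("head end",tri(ct,f(72,378),c1,g(529.5,347)))
print("FL corner",tri(ct,f(72,488),c1,g(438,309)),"BL",tri(ct,f(98,260),c1,g(622,369)))
o=readout.get_obs();print(o["clock"],o["eef_pos"],o["grip_width"]);R=Rn.from_quat(o["tool_rot"]).as_matrix();print(np.degrees(np.arctan2(R[1,0],R[0,0])))
w=get_calibration("wrist");im=camera("wrist")[:,:,::-1];cv2.imwrite("pics/w2.png",cv2.resize(im,(800,600)));np.savez("w2.npz",im=im,**w)
```

```text
head end (array([0.53703881, 0.05956748, 0.05770187]), np.float64(0.0018806976176846638))
FL corner (array([0.49017501, 0.06199502, 0.00347551]), np.float64(0.0035113659301846353)) BL (array([0.59348355, 0.0471861 , 0.05898986]), np.float64(0.0018014862306694633))
1.5667 [ 0.54066438 -0.00985633  0.21802388] 0.05000114822176342
90.74286852943439
```

View pics/w2.png

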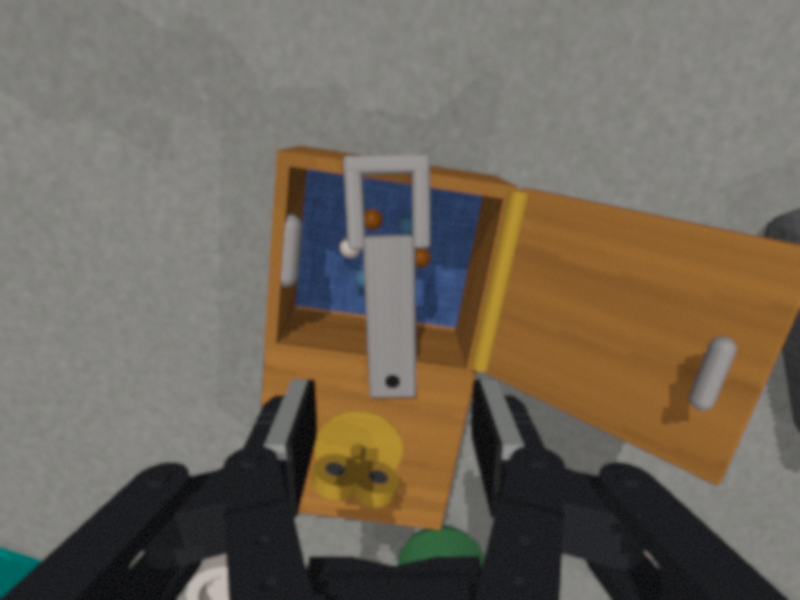

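Close view: opener head end (387,157), handle end (393,398), key butterfly (357,475), lid front edge (800,250)-(720,483). Triangulating these with the top view.

Run:
```python
from h import *
z=np.load("w2.npz");c1={k:z[k] for k in z};ct=get_calibration("top")
f=lambda u,v:(220+u/5.619,75+v/5.619)
g=lambda u,v:(u*.64,v*.64)
for n,a,b in(("head",(72,378),(387,157)),("end",(326,369),(393,398)),("keyL? far/near",(407,350),(384,478)),("key near",(398,446),(325,470)),("lidR",(325,55),(720,483)),("lid handle",(215,88),(713,373)),("BL",(98,260),(515,187)),("FL",(72,488),(283,150))):
    p,e=tri(ct,f(*a),c1,g(*b)); print(n,p.round(4),round(e,4), "wrist@.066",onz(c1,g(*b),.066)[:2].round(4))
for n,b in dict(FR=(300,514),BR=(441,527),BL=(515,187),FL=(281,152)).items(): print(n,onz(c1,g(*b),.06)[:2].round(4))
print("tool fwd", toolshift([.5364,-.001,.22]))
```

```text
head [0.537  0.0605 0.0512] 0.0019 wrist@.066 [0.5368 0.0622]
end [ 0.5403 -0.0611  0.0582] 0.0015 wrist@.066 [ 0.5409 -0.0568]
keyL? far/near [ 0.54   -0.0956  0.0817] 0.0069 wrist@.066 [ 0.5366 -0.1067]
key near [ 0.5029 -0.0941  0.0733] 0.0066 wrist@.066 [ 0.5046 -0.1019]
lidR [ 0.6687 -0.0567  0.1285] 0.0023 wrist@.066 [ 0.7209 -0.1076]
lid handle [ 0.6527 -0.007   0.1316] 0.0025 wrist@.066 [ 0.7018 -0.0404]
BL [0.599  0.0473 0.0387] 0.0022 wrist@.066 [0.5935 0.0501]
FL [0.4863 0.0618 0.038 ] 0.003 wrist@.066 [0.4919 0.0645]
FR [ 0.4881 -0.1375]
BR [ 0.5701 -0.1459]
BL [0.595  0.0495]
FL [0.4897 0.0634]
tool fwd [ 7.34752468 -3.18481112 -1.34935324]
```

{"fn": "send_rows", "kwargs": {
  "moves": [
    [[4,-1,20],[0,0,-0.02],50],
    [[7,-2,40],[0,0,-0.02],50],
    [[7,-2,60],[0,0,-0.02],50],
    [[7,-2,75],[0,0,-0.02],50],
    [[7,-2,85],[0,0,-0.02],50],
    [[7,-2,90],[0,0,-0.02],50],
    [[7,-2,90],[0,0,-0.02],50],
    [[7,-2,90],[0,0,-0.02],30],
    [[7,-2,90],[0,0,-0.02],10],
    [[7,-2,90],[0,0,-0.02],10],
    [[7,-2,90],[0,0,-0.02],10],
    [[7,-2,90],[0,0,-0.02],10]
  ]
}}

```text
clock: 2.62
eef_pos: [0.5384, -0.0018, 0.1302]
tool_rot: [0.695, 0.719, -0.001, 0.003]
ft_force: [-0.2, 0.8, 6.2]
grip_width: 0.022
```

Run:
```python
from h import *
o=readout.get_obs();print(o);R=Rn.from_quat(o["tool_rot"]).as_matrix();print(np.degrees(np.arctan2(R[1,0],R[0,0])))
```

```text
{'clock': 2.6167, 'joint_pos': array([-8.51503320e-04,  4.51589719e-01, -1.72092614e-01,  9.45003799e-01,
       -5.64555096e-03,  1.53516846e+00]), 'joint_vel': array([ 4.65044178e-05,  1.13103050e-03, -1.10079802e-03, -8.13304213e-04,
        4.96385089e-04, -5.69000831e-04]), 'tau': array([-5.12941182e-01, -4.00617385e+01,  2.00424153e+01, -4.82470840e-01,
       -2.90954830e-01,  1.12861244e-02]), 'eef_pos': array([ 0.53835915, -0.00176197,  0.13015855]), 'tool_rot': array([ 0.69470419,  0.71928923, -0.00129974,  0.00271881]), 'ft_force': array([-0.24909322,  0.81192223,  6.16890868]), 'ft_torque': array([0.15557208, 0.25723488, 0.00348046]), 'grip_width': 0.02200952744321301}
91.99188522645716
```

Gripped (22 mm). Lift and carry towards the plate.

{"fn": "send_rows", "kwargs": {
  "moves": [
    [[0,0,-15],[0,0,0],10],
    [[0,0,-40],[0,0,0],10],
    [[0,0,-70],[0,0,0],10],
    [[0,0,-100],[0,0,0],10],
    [[-15,-3,-110],[0,0,0],10],
    [[-45,-8,-110],[0,0,0],10],
    [[-80,-14,-110],[0,0,0],10],
    [[-115,-20,-110],[0,0,0],10],
    [[-150,-27,-110],[0,0,0],10],
    [[-185,-33,-110],[0,0,0],10],
    [[-220,-39,-110],[0,0,0],10],
    [[-255,-45,-110],[0,0,0],10]
  ]
}}

```text
clock: 3.62
eef_pos: [0.5013, -0.2593, 0.2416]
tool_rot: [0.695, 0.719, -0.001, 0.003]
ft_force: [0.2, 0.6, -2.2]
grip_width: 0.022
```

Run:
```python
from h import *
o=readout.get_obs();print(o["clock"],o["eef_pos"],o["tool_rot"],o["ft_force"],o["grip_width"]);print(toolshift([.486,-.3705,.20],o))
w=get_calibration("wrist");im=camera("wrist")[:,:,::-1].copy();cv2.imwrite("pics/w3.png",cv2.resize(im,(800,600)))
for a,p,q in blobs(im,(95,90,40),(125,255,255),None,60)[:3]:
    e=cv2.fitEllipse(q);print(a,e,onz(w,e[0],.012),q[:,0].min(0),q[:,0].max(0))
```

```text
3.6167 [ 0.50130939 -0.25930442  0.24156383] [ 0.69480358  0.71919305 -0.00134854  0.00274408] [ 0.17057309  0.55693547 -2.19023774] 0.02197742662407765
[-110.35775211  -19.21351761   42.17101758]
2499.5 ((188.35279846191406, 249.77561950683594), (44.19355010986328, 93.12860107421875), 28.918710708618164) [ 0.43648952 -0.34799828  0.012     ] [162 208] [225 297]
349.0 ((288.75372314453125, 237.105712890625), (13.861236572265625, 39.287776947021484), 140.57455444335938) [ 0.54326928 -0.32925618  0.012     ] [277 221] [303 256]
63.0 ((226.38958740234375, 317.11895751953125), (5.758753776550293, 24.506587982177734), 5.191184043884277) [ 0.47803261 -0.43568249  0.012     ] [222 302] [229 327]
```

View pics/w3.png

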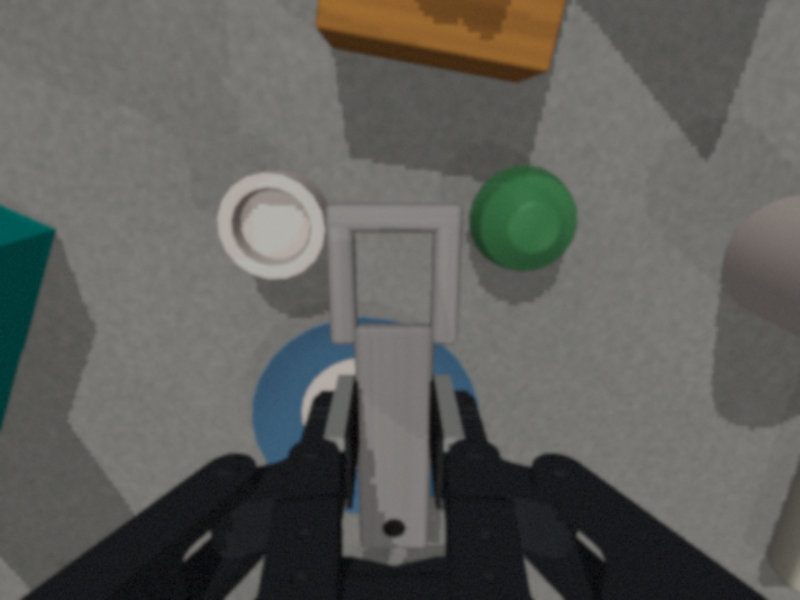

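Opener held level. The plate is below at about (365,405), clear of the candle (272,225) and paperweight (523,218). Moving over and descending to just above the plate.

{"fn": "send_rows", "kwargs": {
  "moves": [
    [[-30,-5,10],[0,0,0],10],
    [[-65,-11,22],[0,0,0],10],
    [[-95,-17,34],[0,0,0],10],
    [[-110,-19,44],[0,0,0],10],
    [[-110,-19,62],[0,0,0],10],
    [[-110,-19,82],[0,0,0],10],
    [[-110,-19,102],[0,0,0],10],
    [[-110,-19,120],[0,0,0],10],
    [[-110,-19,136],[0,0,0],10],
    [[-110,-19,148],[0,0,0],10],
    [[-110,-19,154],[0,0,0],10],
    [[-110,-19,154],[0,0,0],10]
  ]
}}

```text
clock: 4.67
eef_pos: [0.4841, -0.3771, 0.0871]
tool_rot: [0.697, 0.717, -0.004, 0.003]
ft_force: [-0.6, 0.1, -0.7]
grip_width: 0.0218
```

{"fn": "send_rows", "kwargs": {
  "moves": [
    [[0,0,3],[0,0,0],10],
    [[0,0,6],[0,0,0],10],
    [[0,0,8],[0,0,0],10],
    [[0,0,8],[0,0,0],10]
  ]
}}

```text
clock: 5.0
eef_pos: [0.4842, -0.3772, 0.0793]
tool_rot: [0.697, 0.717, -0.004, 0.003]
ft_force: [-0.5, -0.6, -2.2]
grip_width: 0.0218
```

Run:
```python
from h import *
o=readout.get_obs();print(o["clock"],o["eef_pos"],o["tool_rot"],o["ft_force"],o["grip_width"])
a=camera("scene")[:,:,::-1][125:205,110:210];b=camera("top")[:,:,::-1][130:200,345:432]
cv2.imwrite("pics/p4.png",np.hstack([cv2.resize(a,(400,320),interpolation=2),cv2.resize(b,(400,320),interpolation=2)]))
```

```text
5.0 [ 0.48422521 -0.37719844  0.07931977] [ 0.69706678  0.71698895 -0.00368535  0.00334185] [-0.47470439 -0.57921509 -2.24737862] 0.021836225415155033
```

View pics/p4.png

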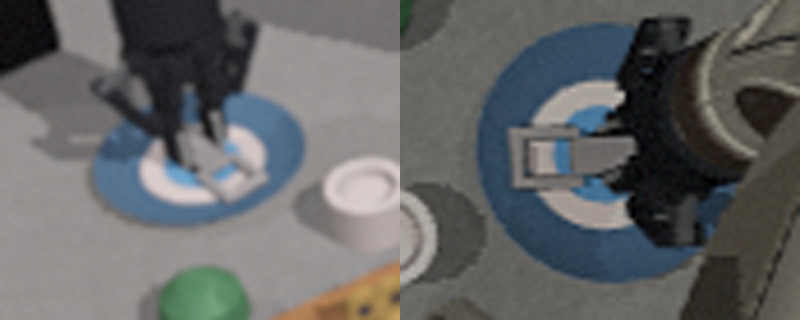

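Not yet in contact; the opener is centred over the eye. Lowering in small steps.

{"fn": "send_rows", "kwargs": {
  "moves": [
    [[4,2,0],[0,0,0],10],
    [[5,2,1],[0,0,0],10],
    [[5,2,2],[0,0,0],10],
    [[5,2,3],[0,0,0],10],
    [[5,2,3],[0,0,0],10]
  ]
}}

```text
clock: 5.52
eef_pos: [0.4868, -0.3724, 0.078]
tool_rot: [0.697, 0.717, -0.003, 0.004]
ft_force: [-2.1, 0.6, 7.1]
grip_width: 0.0219
```

Contact (about 9 N on the plate). Release and rise.

{"fn": "send_rows", "kwargs": {
  "moves": [
    [[0,0,0],[0,0,0],26],
    [[0,0,0],[0,0,0],34],
    [[0,0,0],[0,0,0],46],
    [[0,0,0],[0,0,0],50],
    [[0,0,-15],[0,0,0],50],
    [[0,0,-40],[0,0,0],50],
    [[0,0,-75],[0,0,0],50],
    [[0,0,-110],[0,0,0],50],
    [[0,0,-140],[0,0,0],50],
    [[0,0,-160],[0,0,0],50],
    [[0,0,-165],[0,0,0],50],
    [[0,0,-165],[0,0,0],50]
  ]
}}

```text
clock: 6.52
eef_pos: [0.4872, -0.3712, 0.2449]
tool_rot: [0.697, 0.717, -0.003, 0.006]
ft_force: [0.1, 0.5, -0.7]
grip_width: 0.0499
```

Run:
```python
from h import *
o=readout.get_obs();print(o["clock"],o["eef_pos"],o["tool_rot"],o["joint_pos"].round(3),o["grip_width"])
yb=-0.1264;k=np.array([.5253,-.0452])+np.array([[np.cos(yb),-np.sin(yb)],[np.sin(yb),np.cos(yb)]])@[0,-.05];print(k,toolshift([*k,.20],o))
S=camera("scene")[:,:,::-1].copy()
for a,p,q in blobs(S,(0,0,110),(180,60,255),(125,140,195,190),20)[:3]:print(a,p)
cv2.imwrite("pics/p5.png",np.hstack([cv2.resize(S[125:205,110:210],(400,320),interpolation=2),cv2.resize(S[180:260,150:250],(400,320),interpolation=2)]))
```

```text
6.5167 [ 0.48723821 -0.37116958  0.24492708] [ 0.69697936  0.71705608 -0.00294442  0.00645628] [-0.648  0.485  0.206  1.28  -0.007  0.894] 0.049938588816085316
[ 0.51899682 -0.09480111] [275.93247767  39.38579374  41.43199753]
3374.0 [159.5 164.5]
```

View pics/p5.png

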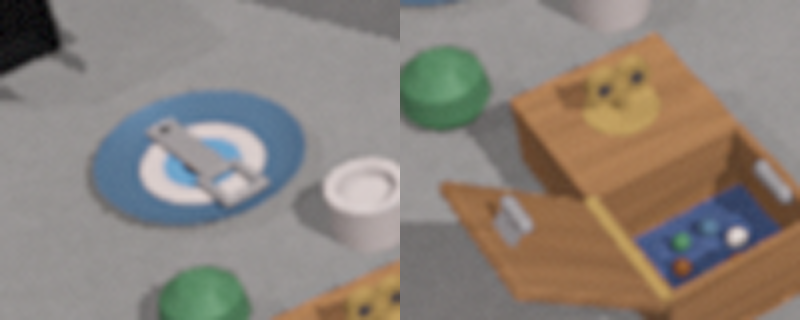

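Opener is flat on the eye centre. Next the key: move above it, turning the tool to straddle the butterfly.

{"fn": "send_rows", "kwargs": {
  "moves": [
    [[15,2,0],[0,0,-0.1],40],
    [[45,6,0],[0,0,-0.22],40],
    [[78,11,0],[0,0,-0.34],40],
    [[111,16,0],[0,0,-0.46],40],
    [[144,21,0],[0,0,-0.58],40],
    [[177,25,5],[0,0,-0.7],40],
    [[210,30,12],[0,0,-0.82],40],
    [[240,34,20],[0,0,-0.94],40],
    [[262,37,28],[0,0,-1.06],40],
    [[276,39,36],[0,0,-1.18],40],
    [[276,39,41],[0,0,-1.3],40],
    [[276,39,41],[0,0,-1.413],40]
  ]
}}

```text
clock: 7.57
eef_pos: [0.5156, -0.0924, 0.1948]
tool_rot: [0.06, 0.998, -0.005, -0.002]
ft_force: [-0.0, 0.7, 0.5]
grip_width: 0.0401
```

{"fn": "send_rows", "kwargs": {
  "moves": [
    [[0,0,0],[0,0,0],40],
    [[0,0,0],[0,0,0],40]
  ]
}}

```text
clock: 7.73
eef_pos: [0.5138, -0.0918, 0.192]
tool_rot: [0.062, 0.998, -0.005, -0.005]
ft_force: [-0.5, -0.2, 0.2]
grip_width: 0.0396
```

Run:
```python
from h import *
o=readout.get_obs();R=Rn.from_quat(o["tool_rot"]);print(o["clock"],o["eef_pos"],o["joint_pos"].round(3),o["grip_width"],np.degrees(np.arctan2(R.as_matrix()[1,0],R.as_matrix()[0,0])),R.as_matrix()[:,2])
print(toolshift([.519,-.0948,.141],o))
# turn needed to x=(cos172.6,sin172.6,0), z down
t=np.radians(172.6);x=np.array([np.cos(t),np.sin(t),0]);z=np.array([0,0,-1.]);G=np.c_[x,np.cross(z,x),z];print((R.inv()*Rn.from_matrix(G)).as_rotvec())
w=get_calibration("wrist");im=camera("wrist")[:,:,::-1];cv2.imwrite("pics/w6.png",cv2.resize(im,(800,600)));np.savez("w6.npz",im=im,**w)
print(proj(w,[.519,-.0948,.096])/.64)
```

```text
7.7333 [ 0.51383286 -0.09178959  0.19204475] [-0.172  0.365 -0.125  1.09  -0.01  -0.049] 0.03959732897314889 172.94266736629643 [-0.01112887 -0.00854319 -0.99990158]
[-6.00779942 -1.85062861 51.00794332]
[-0.00987572 -0.00996602  0.00602978]
[388.13593648 381.42667336]
```

View pics/w6.png

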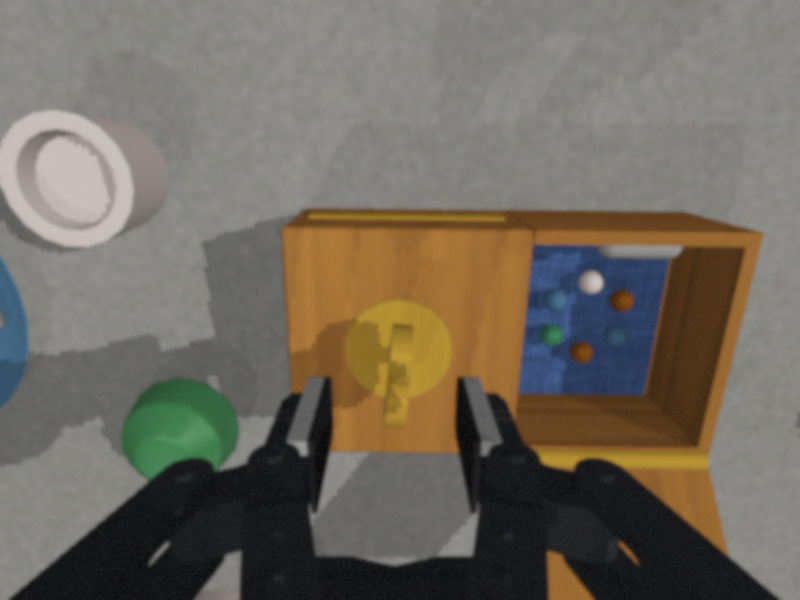

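The key is at (399,375), its blade turned slightly clockwise (about 0.07 rad) from the box's axis. The jaws straddle it to within about 2 mm. Descend and grip.

{"fn": "send_rows", "kwargs": {
  "moves": [
    [[-2,1,10],[-0.01,-0.01,0.06],40],
    [[-4,1.5,25],[-0.01,-0.01,0.06],40],
    [[-4.5,1.5,38],[-0.01,-0.01,0.06],40],
    [[-4.5,1.5,47],[-0.01,-0.01,0.06],40],
    [[-4.5,1.5,51],[-0.01,-0.01,0.06],40],
    [[-4.5,1.5,51],[-0.01,-0.01,0.06],30],
    [[-4.5,1.5,51],[-0.01,-0.01,0.06],18],
    [[-4.5,1.5,51],[-0.01,-0.01,0.06],8],
    [[-4.5,1.5,51],[-0.01,-0.01,0.06],4],
    [[-4.5,1.5,51],[-0.01,-0.01,0.06],4],
    [[-4.5,1.5,51],[-0.01,-0.01,0.06],4]
  ]
}}

```text
clock: 8.7
eef_pos: [0.519, -0.0916, 0.1425]
tool_rot: [0.092, 0.996, -0.0, 0.002]
ft_force: [-0.1, 1.5, 1.8]
grip_width: 0.0073
```

Run:
```python
from h import *
o=readout.get_obs();R=Rn.from_quat(o["tool_rot"]);print(o["clock"],o["eef_pos"],o["joint_pos"].round(3),o["grip_width"],np.degrees(np.arctan2(R.as_matrix()[1,0],R.as_matrix()[0,0])),R.as_matrix()[:,2],o["ft_force"],o["ft_torque"])
```

```text
8.7 [ 0.51899354 -0.09162873  0.14254046] [-0.175  0.417 -0.19   0.96  -0.     0.009] 0.00729471243841463 169.47549529609867 [ 3.50055188e-03 -6.33208626e-04 -9.99993673e-01] [-0.13197954  1.45921864  1.79640033] [ 0.21288626  0.11173863 -0.10667967]
```

{"fn": "send_rows", "kwargs": {
  "moves": [
    [[0,0,0],[0,0,0.1],4],
    [[0,0,0],[0,0,0.2],4],
    [[0,0,0],[0,0,0.3],4],
    [[0,0,0],[0,0,0.4],4],
    [[0,0,0],[0,0,0.5],4],
    [[0,0,0],[0,0,0.6],4],
    [[0,0,0],[0,0,0.7],4],
    [[0,0,0],[0,0,0.8],4],
    [[0,0,0],[0,0,0.9],4],
    [[0,0,0],[0,0,1.0],4],
    [[0,0,0],[0,0,1.1],4],
    [[0,0,0],[0,0,1.2],4]
  ]
}}

```text
clock: 9.7
eef_pos: [0.5211, -0.0895, 0.1426]
tool_rot: [0.639, 0.769, 0.004, 0.002]
ft_force: [7.2, 7.6, -5.8]
grip_width: 0.0069
```

```bash
cat > s.py <<'E'
from h import *
o=readout.get_obs();R=Rn.from_quat(o["tool_rot"]);print(o["clock"],o["eef_pos"],o["joint_pos"].round(3),o["grip_width"],np.degrees(np.arctan2(R.as_matrix()[1,0],R.as_matrix()[0,0])),R.as_matrix()[:,2],o["ft_force"],o["ft_torque"])
E
python3 s.py
```

```text
9.7 [ 0.52105433 -0.08952609  0.14261381] [-0.173  0.418 -0.189  0.957  0.006  1.213] 0.0069060448201850875 100.59036146827165 [ 0.00805755  0.00422884 -0.9999586 ] [ 7.16358949  7.56462358 -5.77118945] [ 1.35033391 -1.30119092  0.16414065]
```

{"fn": "send_rows", "kwargs": {
  "moves": [
    [[1,1,0],[0,0,0.1],4],
    [[2,2,0],[0,0,0.2],4],
    [[2,2,0],[0,0,0.3],4],
    [[2,2,0],[0,0,0.4],4],
    [[2,2,0],[0,0,0.5],4],
    [[2,2,0],[0,0,0.6],4],
    [[2,2,0],[0,0,0.7],4],
    [[2,2,0],[0,0,0.8],4],
    [[2,2,0],[0,0,0.9],4],
    [[2,2,0],[0,0,1.0],4],
    [[2,2,0],[0,0,1.1],4],
    [[2,2,0],[0,0,1.18],4]
  ]
}}

```text
clock: 10.7
eef_pos: [0.5242, -0.0901, 0.1426]
tool_rot: [0.96, 0.281, 0.005, 0.003]
ft_force: [5.0, -8.7, -7.1]
grip_width: 0.0066
```

```bash
python3 s.py
```

```text
10.7 [ 0.52416916 -0.09009069  0.14261398] [-1.700e-01  4.210e-01 -1.840e-01  9.540e-01 -1.000e-03  2.402e+00] 0.006616123644453804 32.634368801930506 [ 0.01103707 -0.00314165 -0.99993415] [ 5.01898977 -8.7482164  -7.08089235] [-1.9180147  -0.68949029  0.13552829]
```

{"fn": "send_rows", "kwargs": {
  "moves": [
    [[0,0,0],[0,0,0.05],4],
    [[0,0,0],[0,0,0.1],4],
    [[0,0,0],[0,0,0.13],4],
    [[0,0,0],[0,0,0.13],4]
  ]
}}

```text
clock: 11.03
eef_pos: [0.5244, -0.0904, 0.1426]
tool_rot: [0.976, 0.219, 0.005, 0.003]
ft_force: [0.7, -2.3, -2.9]
grip_width: 0.007
```

```bash
python3 s.py
```

```text
11.0333 [ 0.52443345 -0.09038872  0.14264087] [-0.17   0.421 -0.184  0.954 -0.003  2.53 ] 0.006998764095280867 25.329317164356436 [ 0.01145467 -0.0045156  -0.9999242 ] [ 0.72345396 -2.27407791 -2.88642834] [-0.41580636 -0.04961316  1.2098191 ]
```

Torque jumped from 0.13 to 1.2 N m, so the key is at its stop. Release, rise and turn the tool back.

{"fn": "send_rows", "kwargs": {
  "moves": [
    [[0,0,0],[0,0,0.1],15],
    [[0,0,0],[0,0,0.1],30],
    [[0,0,0],[0,0,0.1],35],
    [[0,0,-20],[0,0,0.05],35],
    [[0,0,-50],[0,0,0],35],
    [[0,0,-85],[0,0,-0.12],35],
    [[0,0,-115],[0,0,-0.24],20],
    [[10,0,-130],[0,0,-0.36],10],
    [[30,1,-130],[0,0,-0.48],0],
    [[55,2,-130],[0,0,-0.6],0],
    [[80,3,-130],[0,0,-0.72],0],
    [[100,4,-130],[0,0,-0.84],0]
  ]
}}

```text
clock: 12.03
eef_pos: [0.6163, -0.05, 0.2739]
tool_rot: [0.799, 0.601, 0.004, 0.006]
ft_force: [0.0, -0.8, -0.6]
grip_width: -0.0002
```

```bash
cat >> h.py <<'E'
YB=-0.1264;CB=np.array([.5253,-.0452])
def box(x,y,z): return np.array([*(CB+np.array([[np.cos(YB),-np.sin(YB)],[np.sin(YB),np.cos(YB)]])@[x,y]),z])
def turn(deg,o=None):
    o=o or readout.get_obs();t=np.radians(deg);x=np.array([np.cos(t),np.sin(t),0]);z=np.array([0,0,-1.])
    return (Rn.from_quat(o["tool_rot"]).inv()*Rn.from_matrix(np.c_[x,np.cross(z,x),z])).as_rotvec()
E
cat > s.py <<'E'
from h import *
o=readout.get_obs();R=Rn.from_quat(o["tool_rot"]);print(o["clock"],o["eef_pos"],o["joint_pos"].round(3),o["grip_width"],np.degrees(np.arctan2(R.as_matrix()[1,0],R.as_matrix()[0,0])),R.as_matrix()[:,2],o["ft_force"])
print("turn",turn(172.76,o))
import sys
for a in sys.argv[1:]:
    x,y,z=map(float,a.split(","));print(a,box(x,y,z),toolshift(box(x,y,z+.0726),o).round(1))
E
python3 s.py .172,.053,.19 .172,.053,.105
python3 - <<'E'
import sys;sys.path.insert(0,'.')
from h import *
T=camera("top")[:,:,::-1];cv2.imwrite("pics/t7.png",T)
S=camera("scene")[:,:,::-1]
cv2.imwrite("pics/t7c.png",np.hstack([cv2.resize(T[20:180,220:370],(390,416),interpolation=2),cv2.resize(S[170:290,90:260],(400,416),interpolation=2)]))
E
```

```text
12.0333 [ 0.61628087 -0.0500084   0.27390263] [-0.08   0.483  0.279  1.354 -0.003  1.772] -0.00016865433481589104 73.92054309757249 [ 0.01260634 -0.00430989 -0.99991125] [ 0.02506245 -0.78616545 -0.5773846 ]
turn [ 0.00927054  0.011958   -1.72504128]
.172,.053,.19 [ 0.70260919 -0.01430578  0.19      ] [58.2 72.9 12.2]
.172,.053,.105 [ 0.70260919 -0.01430578  0.105     ] [58.3 71.8 97.2]
```

View pics/t7c.png

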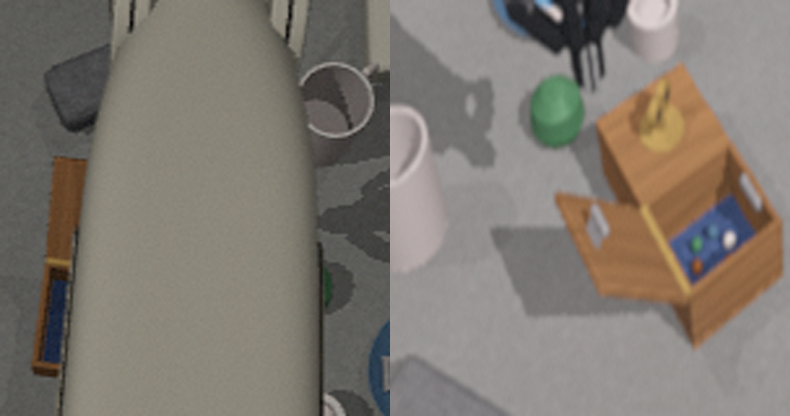

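The key has visibly turned and the lid still leans back. I've now viewed 9 pictures. Continue to behind the lid.

{"fn": "send_rows", "kwargs": {
  "moves": [
    [[5,6,0],[0,0,-0.12],0],
    [[10,12,0],[0,0,-0.24],0],
    [[15,18,0],[0,0,-0.36],0],
    [[20,24,0],[0,0,-0.48],0],
    [[25,30,0],[0,0,-0.6],0],
    [[30,37,0],[0,0,-0.72],0],
    [[35,43,0],[0,0,-0.84],0],
    [[40,49,0],[0,0,-0.96],0],
    [[45,55,0],[0,0,-1.08],0],
    [[50,61,3],[0,0,-1.2],0],
    [[55,67,6],[0,0,-1.32],0],
    [[58,73,10],[0,0,-1.44],0]
  ]
}}

```text
clock: 13.13
eef_pos: [0.7034, -0.0141, 0.2639]
tool_rot: [0.203, 0.979, -0.001, 0.006]
ft_force: [-0.2, -0.7, 0.4]
grip_width: -0.0001
```

```bash
python3 s.py .172,.053,.19 .172,.053,.105
```

```text
13.1333 [ 0.70339426 -0.01411721  0.26394239] [-0.019  0.677  0.582  1.464 -0.004  0.389] -6.752394310351531e-05 156.61143039249222 [ 0.01222335 -0.00394789 -0.9999175 ] [-0.16360263 -0.6885208   0.4061454 ]
turn [-0.00058134  0.01287493 -0.28183397]
.172,.053,.19 [ 0.70260919 -0.01430578  0.19      ] [ 0.7 -0.5  1.3]
.172,.053,.105 [ 0.70260919 -0.01430578  0.105     ] [ 1.7 -0.6 86.3]
```

{"fn": "send_rows", "kwargs": {
  "moves": [
    [[0,0,0],[0,0.01,-0.12],0],
    [[0,0,5],[0,0.013,-0.24],0],
    [[0,0,20],[0,0.013,-0.28],0],
    [[0,0,40],[0,0.013,-0.28],0],
    [[1,0,60],[0,0.013,-0.28],0],
    [[1,0,75],[0,0.013,-0.28],0],
    [[1,0,85],[0,0.013,-0.28],0],
    [[1,0,85],[0,0.013,-0.28],0]
  ]
}}

```text
clock: 13.8
eef_pos: [0.7016, -0.0144, 0.1759]
tool_rot: [0.064, 0.998, -0.0, -0.003]
ft_force: [-0.2, 0.1, -1.9]
grip_width: 0.0001
```

```bash
python3 s.py .172,.053,.105
python3 - <<'E'
# tip-centre path (box frame) following the lid: outer corner for a>1.6, face point r=95 mm after
import numpy as np
for a in np.arange(2.48,0.2,-.1):
    n=np.array([np.sin(a),np.cos(a)]);h=np.array([.055,.06])
    c=h+.11*np.array([-np.cos(a),np.sin(a)])+.008*n; p=h+.09*np.array([-np.cos(a),np.sin(a)])+.008*n
    print(round(a,2),"corner",c.round(3),"r90 face",p.round(3))
E
```

```text
13.8 [ 0.7016483  -0.01435586  0.17590163] [-2.000e-02  7.220e-01  4.360e-01  1.291e+00 -1.000e-03  1.080e-01] 5.117078774851863e-05 172.64060667696825 [-6.06434969e-03 -4.83869350e-04 -9.99981495e-01] [-0.18502559  0.12186798 -1.87485205]
turn [-0.00125048 -0.00595376 -0.00208006]
.172,.053,.105 [ 0.70260919 -0.01430578  0.105     ] [-0.9  0.2 -1.7]
2.48 corner [0.147 0.121] r90 face [0.131 0.109]
2.38 corner [0.14 0.13] r90 face [0.126 0.116]
2.28 corner [0.133 0.138] r90 face [0.12  0.123]
2.18 corner [0.125 0.146] r90 face [0.113 0.129]
2.08 corner [0.116 0.152] r90 face [0.106 0.135]
1.98 corner [0.106 0.158] r90 face [0.098 0.139]
1.88 corner [0.096 0.162] r90 face [0.09  0.143]
1.78 corner [0.086 0.166] r90 face [0.082 0.146]
1.68 corner [0.075 0.168] r90 face [0.073 0.149]
1.58 corner [0.064 0.17 ] r90 face [0.064 0.15 ]
1.48 corner [0.053 0.17 ] r90 face [0.055 0.15 ]
1.38 corner [0.042 0.17 ] r90 face [0.046 0.15 ]
1.28 corner [0.031 0.168] r90 face [0.037 0.149]
1.18 corner [0.02  0.165] r90 face [0.028 0.146]
1.08 corner [0.01  0.161] r90 face [0.02  0.143]
0.98 corner [0.    0.156] r90 face [0.012 0.139]
0.88 corner [-0.009  0.15 ] r90 face [0.004 0.134]
0.78 corner [-0.018  0.143] r90 face [-0.003  0.129]
0.68 corner [-0.026  0.135] r90 face [-0.01   0.123]
0.58 corner [-0.033  0.127] r90 face [-0.016  0.116]
0.48 corner [-0.039  0.118] r90 face [-0.021  0.109]
0.38 corner [-0.044  0.108] r90 face [-0.026  0.101]
0.28 corner [-0.049  0.098] r90 face [-0.029  0.093]
```

Fingertips are behind the lid's edge with no contact. Sweep the lid up along its arc.

{"fn": "send_rows", "kwargs": {
  "moves": [
    [[7,0,0],[0,0,0],0],
    [[14,0,-1],[0,0,0],0],
    [[19,0,-7],[0,0,0],0],
    [[25,0,-14],[0,0,0],0],
    [[35,0,-25],[0,0,0],0],
    [[49,0,-34],[0,0,0],0],
    [[64,0,-41],[0,0,0],0],
    [[80,0,-46],[0,0,0],0],
    [[96,0,-49],[0,0,0],0],
    [[106,0,-48],[0,0,0],0],
    [[115,0,-47],[0,0,0],0]
  ]
}}

```text
clock: 14.72
eef_pos: [0.588, 0.0005, 0.2266]
tool_rot: [0.064, 0.998, -0.0, -0.001]
ft_force: [1.4, 0.4, 1.9]
grip_width: 0.0002
```

```bash
python3 s.py 0.048,.053,.149
python3 - <<'E'
from h import *
S=camera("scene")[:,:,::-1];cv2.imwrite("pics/s8.png",cv2.resize(S[150:290,110:270],(640,560),interpolation=2))
E
```

```text
14.7167 [5.87974765e-01 4.88699032e-04 2.26566434e-01] [ 1.000e-03  4.560e-01  1.120e-01  1.227e+00 -0.000e+00  1.290e-01] 0.0002098519060073099 172.644388870645 [-1.24512622e-03 -4.98015730e-04 -9.99999101e-01] [1.41771369 0.44832464 1.90261749]
turn [-0.00065215 -0.00117178 -0.00201741]
0.048,.053,.149 [0.57959844 0.00132612 0.149     ] [ 8.4 -0.2  5. ]
```

View pics/s8.png

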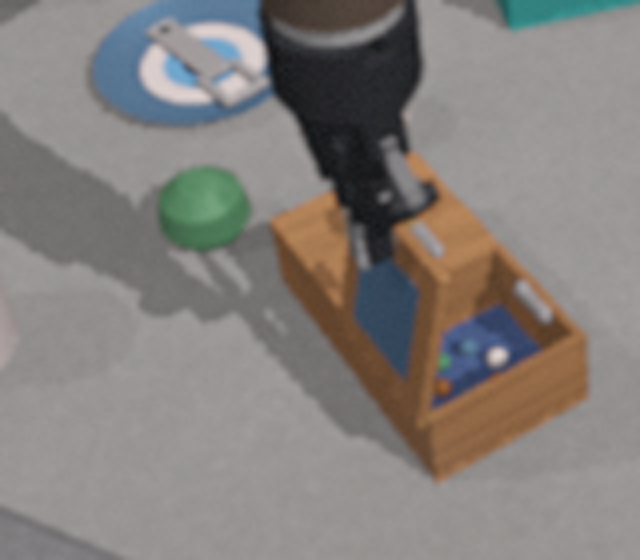

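The lid is about upright at (400,330) with the fingers behind it. Continue over and down.

{"fn": "send_rows", "kwargs": {
  "moves": [
    [[8,0,5],[0,0,0],0],
    [[17,0,8],[0,0,0],0],
    [[25,0,11],[0,0,0],0],
    [[33,0,15],[0,0,0],0],
    [[41,0,20],[0,0,0],0],
    [[48,0,25],[0,0,0],0],
    [[55,0,31],[0,0,0],0],
    [[61,0,38],[0,0,0],0],
    [[67,0,45],[0,0,0],0],
    [[73,0,53],[0,0,0],0],
    [[78,0,60],[0,0,0],0],
    [[78,0,60],[0,0,0],0]
  ]
}}

```text
clock: 15.77
eef_pos: [0.5074, 0.0107, 0.166]
tool_rot: [0.064, 0.998, -0.0, -0.003]
ft_force: [-0.8, 0.6, -0.1]
grip_width: 0.0003
```

```bash
python3 s.py -.036,.053,.085 -.036,.053,.068
```

```text
15.7667 [0.50742934 0.01073813 0.16598208] [ 0.021  0.363 -0.204  1.01  -0.     0.149] 0.0003129209295524614 172.6668883783526 [-6.16203517e-03 -1.83451501e-04 -9.99980998e-01] [-0.75372898  0.58137462 -0.09430034]
turn [-0.00096351 -0.00608905 -0.00162215]
-.036,.053,.085 [0.49626858 0.01191547 0.085     ] [11.2 -0.2  8.5]
-.036,.053,.068 [0.49626858 0.01191547 0.068     ] [11.1 -0.2 25.5]
```

{"fn": "send_rows", "kwargs": {
  "moves": [
    [[6,0,2],[0,0,0],0],
    [[11,0,5],[0,0,0],0],
    [[11,0,9],[0,0,0],0],
    [[11,0,13],[0,0,0],0],
    [[11,0,16],[0,0,0],0],
    [[11,0,19],[0,0,0],0],
    [[11,0,22],[0,0,0],0],
    [[11,0,24],[0,0,0],0],
    [[11,0,24],[0,0,0],0]
  ]
}}

```text
clock: 16.52
eef_pos: [0.4963, 0.0121, 0.1414]
tool_rot: [0.064, 0.998, -0.0, -0.003]
ft_force: [-0.8, 0.1, -0.1]
grip_width: 0.0002
```

```bash
python3 s.py -.038,.053,.068
```

```text
16.5167 [0.49625672 0.01207782 0.14143276] [ 0.024  0.372 -0.265  0.94  -0.     0.152] 0.00024887628931948214 172.6629465590941 [-6.79709643e-03 -3.01626859e-04 -9.99976854e-01] [-0.76541808  0.07968531 -0.1463169 ]
turn [-0.00116151 -0.00670396 -0.00168998]
-.038,.053,.068 [0.49428453 0.01216759 0.068     ] [ 2.  -0.2  0.8]
```

{"fn": "send_rows", "kwargs": {
  "moves": [
    [[2,0,1],[0,0,0],0],
    [[2,0,2],[0,0,0],0],
    [[2,0,3],[0,0,0],0],
    [[2,0,4],[0,0,0],0],
    [[2,0,4],[0,0,0],0]
  ]
}}

```text
clock: 16.93
eef_pos: [0.495, 0.0123, 0.1401]
tool_rot: [0.064, 0.998, -0.0, -0.002]
ft_force: [-4.7, 0.1, 18.1]
grip_width: 0.0001
```

```bash
python3 s.py -.038,.053,.068
```

```text
16.9333 [0.49501355 0.01231143 0.14014341] [ 0.025  0.37  -0.273  0.932 -0.     0.153] 0.00010603124671194071 172.66120256900194 [-3.62927900e-03 -3.64784524e-04 -9.99993348e-01] [-4.65232715  0.0994132  18.07111526]
turn [-0.00082232 -0.00355367 -0.00172287]
-.038,.053,.068 [0.49428453 0.01216759 0.068     ] [ 0.7 -0.2 -0.5]
```

18 N at tip height 67.5 mm, where the shut lid's face is expected (68 mm), so it is pressed home. Retract and check.

{"fn": "send_rows", "kwargs": {
  "moves": [
    [[0,0,-10],[0,0,0],0],
    [[0,0,-35],[0,0,0],0],
    [[0,0,-70],[0,0,0],0],
    [[0,0,-105],[0,0,0],0],
    [[15,10,-130],[0,0,0],0],
    [[40,40,-140],[0,0,0],0],
    [[65,75,-140],[0,0,0],0],
    [[90,110,-140],[0,0,0],0],
    [[110,145,-140],[0,0,0],0],
    [[130,180,-140],[0,0,0],0],
    [[145,210,-140],[0,0,0],0],
    [[150,230,-140],[0,0,0],0]
  ]
}}

```text
clock: 17.93
eef_pos: [0.3741, 0.2621, 0.2806]
tool_rot: [0.062, 0.998, 0.0, -0.002]
ft_force: [0.9, -0.2, -0.2]
grip_width: 0.0002
```

```bash
python3 s.py
python3 - <<'E'
from h import *
S=camera("scene")[:,:,::-1];T=camera("top")[:,:,::-1];cv2.imwrite("pics/t9.png",T);cv2.imwrite("pics/s9.png",S)
cv2.imwrite("pics/f9.png",np.hstack([cv2.resize(T[85:205,225:435],(420,240),interpolation=2),cv2.resize(S[130:270,130:270],(380,240),interpolation=2)]) if 0 else np.vstack([cv2.resize(T[95:200,225:435],(600,300),interpolation=2),cv2.resize(S[135:275,125:265],(600,300),interpolation=2)]))
E
```

```text
17.9333 [0.37406487 0.2621368  0.28058775] [ 0.61   0.17  -0.146  1.258  0.003  0.735] 0.0002140601053368141 172.8571958685921 [-4.10101141e-03  4.55213623e-04 -9.99991487e-01] [ 0.90516101 -0.16285277 -0.19997252]
turn [-6.17497115e-05 -4.12574863e-03  1.69650568e-03]
```

View pics/f9.png

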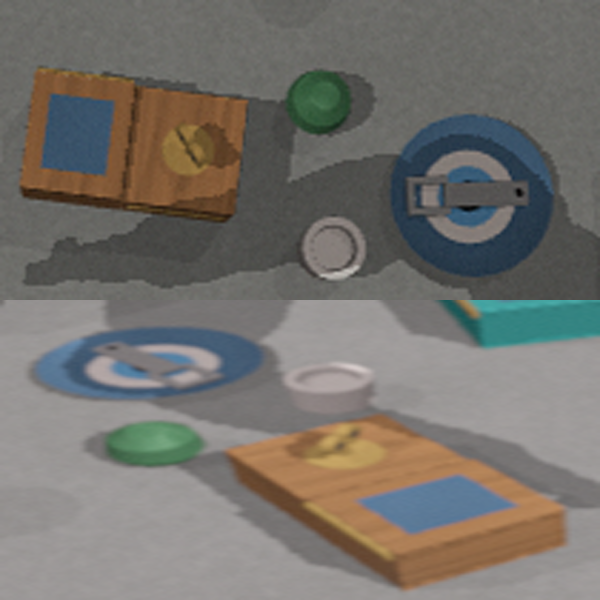

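The top and scene crops show the lid flat and flush at (80,135), the opener on the plate at (465,193), and the bystanders in place. The key angle is coarse here (about 2.4 rad), so I take a closer wrist look.

{"fn": "send_rows", "kwargs": {
  "moves": [
    [[-10,-18,0],[0,0,0],0],
    [[-26,-48,2],[0,0,0],0],
    [[-42,-80,5],[0,0,0],0],
    [[-60,-112,8],[0,0,0],0],
    [[-78,-144,11],[0,0,0],0],
    [[-96,-176,14],[0,0,0],0],
    [[-114,-208,17],[0,0,0],0],
    [[-132,-240,20],[0,0,0],0],
    [[-150,-272,23],[0,0,0],0],
    [[-168,-304,27],[0,0,0],0],
    [[-183,-332,30],[0,0,0],0],
    [[-183,-332,30],[0,0,0],0]
  ]
}}

```text
clock: 19.03
eef_pos: [0.5171, -0.0955, 0.2486]
tool_rot: [0.065, 0.998, -0.001, -0.002]
ft_force: [0.6, 0.5, 0.0]
grip_width: -0.0002
```

```bash
python3 s.py
python3 - <<'E'
from h import *
w=get_calibration("wrist");im=camera("wrist")[:,:,::-1];np.savez("w10.npz",im=im,**w)
u,v=proj(w,box(0,-.05,.085)).astype(int);print(u,v)
cv2.imwrite("pics/w10.png",cv2.resize(im[max(v-75,0):v+75,u-90:u+90],(720,600),interpolation=2));print(u-90,max(v-75,0))
E
```

```text
19.0333 [ 0.51710187 -0.09546615  0.24863949] [-0.181  0.323 -0.029  1.221 -0.002 -0.051] -0.00020980687748949628 172.5238719208229 [-0.00321311 -0.00189563 -0.99999304] [0.60623035 0.5471056  0.01610186]
turn [-0.00229153 -0.00294389 -0.00411783]
252 198
162 123
```

The viewer limit is reached, so I measure the blade angle numerically from line segments.

Run:
```python
from h import *
for fn in("w6.npz","w10.npz"):
    z=np.load(fn);w={k:z[k] for k in z};g=cv2.cvtColor(z["im"],cv2.COLOR_BGR2GRAY)
    u,v=proj(w,[.521,-.091,.09]).astype(int);u0,v0=u-32,v-40
    c=cv2.resize(g[v0:v0+80,u0:u0+64],None,fx=3,fy=3,interpolation=2)
    L=cv2.createLineSegmentDetector().detect(c)[0][:,0]
    print(fn)
    for s in sorted(L,key=lambda s:-np.hypot(s[2]-s[0],s[3]-s[1]))[:9]:
        P=onz(w,(u0+s[0]/3,v0+s[1]/3),.096);Q=onz(w,(u0+s[2]/3,v0+s[3]/3),.096);d=Q-P
        a=np.arctan2(d[1],d[0]);print("len %.1fmm mid %s joint %.2f (mod pi)"%(np.hypot(*d[:2])*1e3,((P+Q)/2)[:2].round(3),(YB-a)%np.pi))
```

```text
w6.npz
len 12.5mm mid [ 0.519 -0.095] joint 0.09 (mod pi)
len 6.5mm mid [ 0.496 -0.087] joint 1.68 (mod pi)
len 5.1mm mid [ 0.508 -0.092] joint 0.06 (mod pi)
len 2.0mm mid [ 0.512 -0.09 ] joint 2.40 (mod pi)
len 2.1mm mid [ 0.522 -0.1  ] joint 0.35 (mod pi)
len 1.8mm mid [ 0.498 -0.083] joint 3.09 (mod pi)
len 1.8mm mid [ 0.498 -0.096] joint 3.01 (mod pi)
len 1.9mm mid [ 0.513 -0.098] joint 0.10 (mod pi)
len 1.6mm mid [ 0.503 -0.096] joint 2.63 (mod pi)
w10.npz
len 10.6mm mid [ 0.505 -0.093] joint 2.56 (mod pi)
len 10.5mm mid [ 0.525 -0.082] joint 2.58 (mod pi)
len 10.1mm mid [ 0.527 -0.083] joint 2.59 (mod pi)
len 8.2mm mid [ 0.509 -0.094] joint 2.58 (mod pi)
len 7.2mm mid [ 0.5   -0.101] joint 0.95 (mod pi)
len 6.9mm mid [ 0.517 -0.085] joint 2.41 (mod pi)
len 5.6mm mid [ 0.55  -0.099] joint 1.56 (mod pi)
len 3.5mm mid [ 0.499 -0.096] joint 2.02 (mod pi)
len 3.0mm mid [ 0.55  -0.102] joint 2.14 (mod pi)
```

Four blade edges agree on 2.56–2.59 rad, so the key is at its stop. The arm is clear, so I hand in.

```bash
python3 -c "
from workcell import order
print(order.job_done())"
```

```text
the job is handed in; nothing more can be done
None
```

The job is handed in, at about 19 s on the robot's clock. The opener is on the plate, the key is wound to its stop, and the lid is shut. No verdict was reported.

- **Opener:** I set it down gently on the middle of the evil-eye plate, with about 9 N at touchdown. The last top and scene views showed it flat and centred.
- **Key:** I wound it clockwise in one grip over three move calls, because regripping would have meant turning back a full half turn. The torque jumped from 0.13 to 1.2 N m at the stop. Blade edges in a close wrist picture gave 2.56–2.59 rad, slightly past the 2.5 stop. My coarser reading from the top view was about 2.4 rad, but both are above the 2.3 needed.
- **Lid:** I swung it over and pressed it with 18 N. The fingertips stopped 67.5 mm up, where the shut lid's face should be (68 mm). I did not measure the lid's angle separately, and no force peak was recorded when the catch snapped. The last views showed it flush.
- **Other things:** The last views showed the paperweight and candle undisturbed. The jar, fob and planter were outside those crops, and the arm never worked near them.
- **Pictures:** The 12-picture viewing limit was reached, so the last key check was numeric only.

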